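# Turn the centrifuge rotor by hand to see it runs free, then shut the lid

### The arm

A 6-joint arm with a two-finger parallel gripper is mounted at the origin on a cart in front of the work surface, level with it; the furniture and walls round the work are solid. World frame = base frame: x ahead of the robot, y to its left, z up, the work surface at z = 0. Lengths are in m, angles in rad, forces in N, time in s.
With the tool pointing down it reaches from about 0.225 to 0.725 m from the base axis. Payload 3.1 kg.
Tool frame: the origin (TCP) lies midway between the tips of the shut fingers; the grasp point (between the pads) lies 19 mm behind it; z points along the fingers, y is the line along which they close (so a half turn about z gives the same grasp; the last joint's range is limited). The gripper opens to 85 mm and grips with 20 to 120 N. Pads are 22 mm wide; open, the fingers measure 114 mm over their backs; the gripper's body (76 mm by 85 mm) begins 54 mm behind the grasp point. The pads swing forward as they close: fully open they stand 13 mm farther back than shut.
Start: joints at [-1.327, 0.048, 0.099, 1.622, 0, 1.443], TCP at [0.191, -0.489, 0.231] pointing down, gripper open.
Joint ranges: [-2.91, 2.91], [-0.99, 1.94], [-1.21, 1.42], [-2.12, 2.29], [-1.49, 1.47], [-3.14, 3.14]. Speed limits (rad/s): [2.79, 2.79, 3.14, 3.14, 3.14, 3.14].

### API

Orientations are given as a unit quaternion [w, x, y, z].
In Python, from plant import ctrl gives the robot as it stands.
- The arm moves only by the tool arm_command, never from a script. Its argument "targets" is a list of rows, each a list of 3 entries, a list of its own where there are three numbers: the shift along the tool's x, y, z in mm, then the turn, a rotation vector about the tool's x, y, z in degrees, then the opening, from -1 (shut) to 1 (fully open), so that 0 is half open. In form: [[[dx, dy, dz], [ax, ay, az], gripper], ...]. A call has exactly 10 rows; each row is the pose to reach, as a shift and turn from the pose commanded when the call began, along the tool's axes at that moment; what a row does not reach only later rows make up. A row lasts 1/10 s, in which the tool goes at most 50 mm and 8.59 degrees, less where a joint would pass 70% of its speed; a pose out of reach is approached as far as the arm can. A call with a gripper value outside its range is refused whole. The fingers move at their own pace and stop on an object; the grip force is fixed at half the most. Time passes only in rows, so rows that repeat a pose let the fingers close, or fill a call up. It gives the time, the measured TCP pose, the force, the opening and the grip force at its end, in the units of the state.
- ctrl.read_state(): the state, without advancing time (a new reading comes with each control period).
- ctrl.read_camera(name): name is "scene" or "top" or "wrist"; returns (picture, depth): 384x512x3 uint8, blue, green, red; 384x512 float32, m along the optical axis (not along the pixel's ray), 0 where there is no reading.
- ctrl.camera_params(name): a dict with "fx", "fy", "cx", "cy" (pixels), "k1" (the pictures are not rectified: a ray, as slopes to the right and down, at radius r is drawn at 1 + k1 r^2 times it, then the intrinsics apply), "R" (3x3) and "t" (3): a world point X has camera coordinates R X + t. Camera axes: x right, y down, z forward; pixel columns grow to the right and rows downward; lengths in m; the calibration is good to about 2 mm. A picture is of the moment at which its call begins: read the wrist's pose just before it. camera_params takes no time and is no camera call; for the wrist camera it gives the pose at the moment of the call.
- ctrl.job_done(): hands the job in; it is judged then, once.
Trained networks look in the newest picture that a camera, given by its name, has taken for a name from the list of things; names that differ only in an ending like _2 or _b are one class to them, and where a whole thing is asked for, a point or a joint stands for the part that bears it (a point fixed in the world has none). Each returns a list of dicts, best first, with "conf" (0 to 1); they miss things now and then, are a little off and sometimes report something else, mostly with a low value. They report only what shows in the picture. A call takes as long as a camera call.
- ctrl.find_in(camera, thing): "rect" ([left, top, right, bottom] in pixels, round what is visible of it).
- ctrl.masks_of(camera, thing): "pixels" (384x512 bool, what is visible of it) and "rect" ([left, top, right, bottom] in pixels, round what is visible of it).
- ctrl.tip_of(camera, thing): "point" ([column, row] in pixels: a listed point, or the origin of a listed thing).
The state is a dict: "time_s": time; "joint_pos": joint angles; "qvel": joint speeds; "tau": joint torques, N m; "tool_pos": TCP position; "tcp_rot": TCP orientation; "wrist_force": force on the tool from outside, world axes, zero at the start; "moment": the same for the moment, N m; "gripper_width": finger opening in m; "finger_force": force on a finger pad.
Only numpy, scipy, OpenCV 4.12 (cv2) and the standard library are available. Lean on these libraries where they do the work, as an engineer would, in place of code of your own. Each camera call takes 0.05 s, during which the arm holds its last target. There are 200 camera calls.

### The job

Before the run, check that the loaded rotor of the mini centrifuge turns freely: rest the fingertips lightly on the sloping rotor inside the open bowl and carry it round with them, either way, through at least one full turn. Then gently push the lid over and leave it fully shut. Grip and lift nothing: the machine stays standing where it is, and the things round it are left alone.

Things in the scene. Friction and masses are not known exactly. Their poses are not given: they have to be found in the camera images.
- centrifuge: Loose mini centrifuge on four rubber feet, cream housing 252 (x) x 210 (y) x 110 mm (z), 3.2 kg. Origin: middle of its underside; x points from its front (speed knob side) to its back, where the lid is hinged; z up. Housing top is 110 mm high; round open bowl of 64 mm radius about the rotor axis.
- rotor_axis (a point): Top of the rotor on its vertical axis, 18 mm behind the housing's middle, 100 mm above the worktop, so 10 mm below the bowl's rim. The grey rotor is a shallow cone round it: 100 mm high on the axis, 95.5 mm at 28 mm radius, 90.5 mm at its edge of 57 mm radius; the red and blue tube caps in it are flush and not solid.
- centrifuge_rotor (a joint): Rotor angle, rad, about the upright axis, positive anticlockwise from above, near 0 at the start, no stops. It stays where it is left; drag 0.01 N m plus 0.05 N m per rad/s, so a fingertip at 30 mm radius pressing 5 to 10 N (friction about 0.6) carries it at up to 0.8 rad/s with little slip; watch it, or go a little over.
- centrifuge_lid (a joint): Lid angle, rad: 0 shut, 1.66 fully open (its stop, just past upright); at the start nearly fully open. Stiff hinge, about 0.15 N m: the 0.19 kg lid stays where it is left above about 0.8 rad, lower down it sinks shut slowly by itself.
- lid_hinge (a point): Middle of the lid's hinge axis, which lies along the machine's y: 110 mm behind the housing's middle, 116 mm above the worktop.
- lid_front_edge (a point): Middle of the lid's free edge, 180 mm from the hinge. The round smoked lid is 177 mm across, its dome stands 33 mm proud on the outside (the upper side when shut, the back side when open); the dome is 18 mm proud 10 mm in from the edge and 30 mm proud 38 mm in. Upright, the lid's edge is about 296 mm above the worktop.
- sample_cup_1: Bystander: sample cup with ribbed red screw lid, 39 mm across, 74 mm tall, standing beside the centrifuge; origin in the middle of its underside
- stain_bottle: Bystander: brown stain bottle, 52 mm across, 98 mm tall, standing beside the centrifuge; origin in the middle of its underside
- rack: Bystander: white moulded tube rack, 70 x 192 x 82 mm, three capped tubes stand in it; origin in the middle of its underside
- plate_1: Bystander: closed agar plate, 90 mm across, 16 mm tall; origin in the middle of its underside
- swab: Bystander: swab in its lying tube, 36 x 133 x 17 mm; origin in the middle of its underside
- timer: Bystander: bench timer, 62 x 68 x 22 mm; origin in the middle of its underside

How it is judged:
By the outcome, as a careful person would: the job done as asked, in the order asked, and still so for the second after the job is handed in, with the robot touching nothing.
It also fails if it takes over 72 s, if anything falls off the work surface, if the arm or the gripper's body presses on something with over 40 N, if the wrist force passes 120 N, or if a joint passes its speed limit or range.

## Working session

There is one attempt and no reset: what is moved stays moved. The work goes in short steps, Python scripts to look and compute and a tool call to move; the robot and the scene stay as the last step left them, time stands still between calls to the robot, and variables do not carry over. Pictures are saved under pics/ and viewed, at most 10 in all, crops included, and the job is handed in when it is done.

Besides the shell and the picture viewer there is one more tool, called by a JSON object that holds its "fn" and its "kwargs", one argument or row to a line. arm_command: Moves the arm, as the interface text tells. Its arguments: {"type":"object","properties":{"targets":{"type":"array"}},"required":["targets"]}

```bash
mkdir -p pics
cat > h.py <<'E'
import numpy as np, cv2
from plant import ctrl
from scipy.spatial.transform import Rotation as Ro
def cam(n): 
    im,d=ctrl.read_camera(n); return im,d,ctrl.camera_params(n)
def ray(p,uv):
    x=(uv[0]-p["cx"])/p["fx"]; y=(uv[1]-p["cy"])/p["fy"]; a,b=x,y
    for _ in range(20):
        s=1+p["k1"]*(a*a+b*b); a,b=x/s,y/s
    return np.array([a,b,1.])
def pt(p,uv,z):  # depth
    return np.array(p["R"]).T@(ray(p,uv)*z-np.array(p["t"]))
def atz(p,uv,h): # height
    R=np.array(p["R"]);c=-R.T@np.array(p["t"]);d=R.T@ray(p,uv); return c+d*(h-c[2])/d[2]
def proj(p,X):
    c=np.array(p["R"])@X+np.array(p["t"]);a,b=c[:2]/c[2];s=1+p["k1"]*(a*a+b*b)
    return np.array([p["fx"]*a*s+p["cx"],p["fy"]*b*s+p["cy"]])
def st():
    s=ctrl.read_state(); print({k:np.round(s[k],3).tolist() for k in("time_s","joint_pos","tool_pos","tcp_rot","wrist_force","gripper_width")}); return s
E
python3 - <<'E'
from h import *
st()
ims=[]
for n in("scene","top"):
    im,d,p=cam(n); ims.append(im)
    print(n,"campos",np.round(-np.array(p["R"]).T@p["t"],3))
    for t,h in(("centrifuge",0),("rotor_axis",.1),("lid_hinge",.116),("lid_front_edge",.296)):
        for r in ctrl.tip_of(n,t)[:2]:
            u=r["point"];z=d[int(u[1])%384,int(u[0])%512]
            print(t,round(r["conf"],2),np.round(u),"atz",np.round(atz(p,u,h),3),"depth",np.round(pt(p,u,z),3))
    for t in("sample_cup_1","stain_bottle","rack","plate_1","swab","timer"):
        for r in ctrl.tip_of(n,t)[:1]:
            print(t,round(r["conf"],2),np.round(atz(p,r["point"],0),3))
cv2.imwrite("pics/a.png",cv2.resize(np.vstack(ims),(450,600*450//450)) if 0 else cv2.resize(np.hstack(ims),(800,300)))
cv2.imwrite("pics/top.png",cv2.resize(ims[1],(800,600)));cv2.imwrite("pics/scene.png",cv2.resize(ims[0],(800,600)))
E
```

```text
{'time_s': 0.0, 'joint_pos': [-1.327, 0.049, 0.098, 1.622, 0.0, 1.443], 'tool_pos': [0.191, -0.489, 0.23], 'tcp_rot': [-0.001, 0.983, 0.185, -0.0], 'wrist_force': [-0.308, 0.552, -0.52], 'gripper_width': 0.085}
scene campos [ 0.222 -0.943  0.753]
rotor_axis 0.67 [226. 148.] atz [ 0.514 -0.026  0.1  ] depth [ 0.513 -0.028  0.102]
lid_hinge 0.8 [252. 130.] atz [0.615 0.015 0.116] depth [ 0.608 -0.003  0.128]
lid_front_edge 0.67 [245.  75.] atz [0.6   0.026 0.296] depth [0.594 0.011 0.303]
sample_cup_1 0.74 [ 0.564 -0.198 -0.   ]
stain_bottle 0.9 [ 0.662 -0.144  0.   ]
rack 0.65 [ 0.545 -0.565  0.   ]
plate_1 0.76 [ 0.389 -0.442  0.   ]
swab 0.89 [ 0.412 -0.569  0.   ]
timer 0.9 [ 0.682 -0.417  0.   ]
top campos [ 0.27  -0.269  1.531]
centrifuge 0.68 [197. 202.] atz [ 0.501 -0.028  0.   ] depth [ 0.488 -0.041  0.086]
rotor_axis 0.81 [192. 193.] atz [ 0.515 -0.024  0.1  ] depth [ 0.515 -0.023  0.099]
lid_hinge 0.66 [180. 166.] atz [0.597 0.017 0.116] depth [0.595 0.015 0.126]
lid_front_edge 0.75 [167. 151.] atz [0.599 0.019 0.296] depth [0.596 0.016 0.308]
sample_cup_1 0.62 [ 0.568 -0.178  0.   ]
stain_bottle 0.5 [ 0.652 -0.143  0.   ]
rack 0.75 [ 0.546 -0.563  0.   ]
plate_1 0.94 [ 0.387 -0.437  0.   ]
swab 0.68 [ 0.414 -0.574  0.   ]
timer 0.93 [ 0.689 -0.414  0.   ]
```

View pics/scene.png

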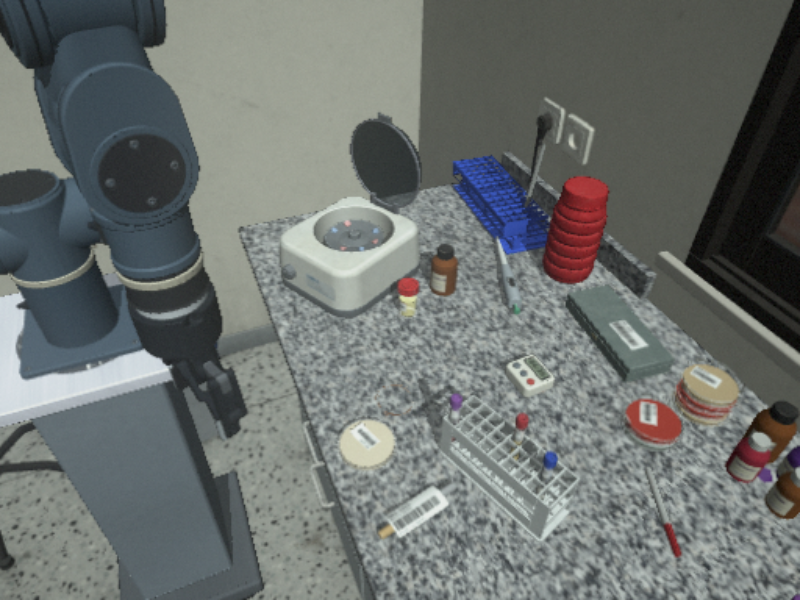

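View pics/top.png

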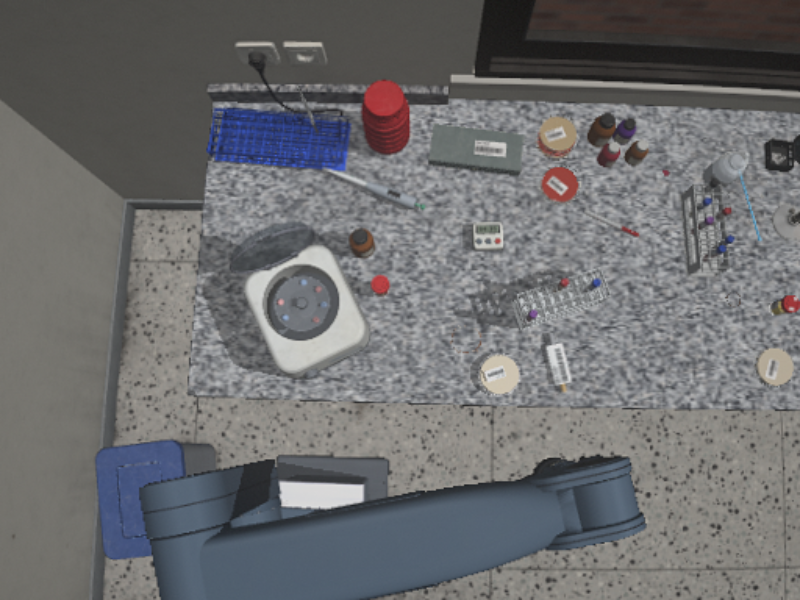

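The scene picture shows the centrifuge at about (350,250) with its lid open at (385,160), and the cup and bottle to its right at (408,297) and (445,270). The top picture shows the rotor at (300,302) and the lid behind it at upper left. Next I'll refine the machine's pose from depth.

Run:
```python
from h import *
im,d,p=cam("top")
ms=ctrl.masks_of("top","centrifuge")
m=ms[0]["pixels"]; print(ms[0]["conf"],ms[0]["rect"])
vs,us=np.nonzero(m&(d>0))
P=np.array([pt(p,(u,v),d[v,u]) for u,v in zip(us,vs)])
top=P[(P[:,2]>.1)&(P[:,2]<.12)]
print(len(top),np.median(top[:,2]))
r=cv2.minAreaRect((top[:,:2]*1000).astype(np.float32)); print(r)
im2,d2,p2=cam("scene")
m=ctrl.masks_of("scene","lid_front_edge")[0]["pixels"];vs,us=np.nonzero(m&(d2>0))
L=np.array([pt(p2,(u,v),d2[v,u]) for u,v in zip(us,vs)]);
a=np.radians(27);e=np.array([np.cos(a),np.sin(a)]);f=np.array([-e[1],e[0]])
Q=np.c_[(L[:,:2]-[.515,-.025])@e,(L[:,:2]-[.515,-.025])@f,L[:,2]]
for z in np.arange(.13,.32,.03):
    s=Q[abs(Q[:,2]-z)<.01]; print(round(z,2),len(s),np.round(np.median(s,0),3),np.round(np.percentile(s[:,1],[3,97]),3)) if len(s) else 0
# direct hinge line: regress machine-x on y for lid plane
s=Q[(Q[:,2]>.15)&(Q[:,2]<.28)&(Q[:,0]>.07)&(Q[:,0]<.14)];A=np.c_[np.ones(len(s)),s[:,1:]];c=np.linalg.lstsq(A,s[:,0],rcond=None)[0];print("lid plane x=",c)
# wrist/gripper clearance: points of arm near tool
```

```text
Traceback (most recent call last):
IndexError: list index out of range
```

Run:
```python
from h import *
def cloud(n,c,w=.2):
    im,d,p=cam(n);P=[]
    vs,us=np.nonzero(d>0)
    for u,v in zip(us,vs):
        P.append(pt(p,(u,v),d[v,u]))
    P=np.array(P);return P[np.hypot(P[:,0]-c[0],P[:,1]-c[1])<w]
P=cloud("top",(.5,-.03))
t=P[(P[:,2]>.102)&(P[:,2]<.116)]
h,_,_=np.histogram2d(t[:,0],t[:,1],bins=1) ;print(len(t),np.median(t[:,2]))
print(cv2.minAreaRect((t[:,:2]*1000).astype(np.float32)))
L=cloud("scene",(.5,-.03),.25);np.save("L.npy",L)
a=np.radians(27);e=np.array([np.cos(a),np.sin(a)]);f=np.array([-e[1],e[0]])
Q=np.c_[(L[:,:2]-[.515,-.025])@e,(L[:,:2]-[.515,-.025])@f,L[:,2]]
s=Q[(Q[:,2]>.14)&(Q[:,2]<.31)&(Q[:,0]>.06)&(Q[:,0]<.15)&(abs(Q[:,1])<.1)]
for z in np.arange(.14,.32,.03):
    q=s[abs(s[:,2]-z)<.01]
    if len(q): print(round(z,2),len(q),np.round(np.median(q,0),3),np.round(np.percentile(q[:,1],[3,97]),3))
A=np.c_[np.ones(len(s)),s[:,1:]];print(np.linalg.lstsq(A,s[:,0],rcond=None)[0])
```

```text
2251 0.1092190127923103
((520.2506713867188, -65.98146057128906), (229.08934020996094, 271.9159240722656), 27.571813583374023)
0.14 84 [0.091 0.    0.145] [-0.059  0.058]
0.17 232 [ 0.091 -0.001  0.17 ] [-0.075  0.075]
0.2 267 [ 0.091 -0.005  0.2  ] [-0.086  0.083]
0.23 280 [ 0.091 -0.008  0.23 ] [-0.085  0.08 ]
0.26 263 [ 0.091 -0.012  0.26 ] [-0.072  0.066]
0.29 123 [ 0.09  -0.005  0.287] [-0.046  0.041]
[ 0.09102595 -0.01535539  0.00029324]
```

{"fn": "arm_command", "kwargs": {
  "targets": [
    [[437, -311, 0], [0, 0, -6], -1],
    [[437, -311, 0], [0, 0, -6], -1],
    [[437, -311, 0], [0, 0, -6], -1],
    [[437, -311, 0], [0, 0, -6], -1],
    [[437, -311, 0], [0, 0, -6], -1],
    [[437, -311, 0], [0, 0, -6], -1],
    [[437, -311, 0], [0, 0, -6], -1],
    [[437, -311, 0], [0, 0, -6], -1],
    [[437, -311, 0], [0, 0, -6], -1],
    [[437, -311, 0], [0, 0, -6], -1]
  ]
}}

```text
time_s: 2.3
tool_pos: [0.4658, -0.0691, 0.2316]
tcp_rot: [0.0, 0.972, 0.236, 0.0]
wrist_force: [-0.1, -0.6, -0.1]
gripper_width: 0.0003
finger_force: 0.0
```

{"fn": "arm_command", "kwargs": {
  "targets": [
    [[15, -9, 0], [0, 0, 0], -1],
    [[30, -17, 10], [0, 0, 0], -1],
    [[30, -17, 30], [0, 0, 0], -1],
    [[30, -17, 50], [0, 0, 0], -1],
    [[30, -17, 70], [0, 0, 0], -1],
    [[30, -17, 85], [0, 0, 0], -1],
    [[30, -17, 95], [0, 0, 0], -1],
    [[30, -17, 100], [0, 0, 0], -1],
    [[30, -17, 100], [0, 0, 0], -1],
    [[30, -17, 100], [0, 0, 0], -1]
  ]
}}

```text
time_s: 3.3
tool_pos: [0.4843, -0.0424, 0.1322]
tcp_rot: [0.0, 0.972, 0.236, 0.001]
wrist_force: [-0.4, 0.5, 0.4]
gripper_width: -0.0002
finger_force: 0.0
```

Run:
```python
from h import *
s=st()
im,d,p=cam("scene");cv2.imwrite("pics/b.png",cv2.resize(im[60:240,100:340],(800,600)))
im,d,p=cam("wrist");cv2.imwrite("pics/w.png",im)
for r in ctrl.tip_of("wrist","rotor_axis"): print(r["conf"],r["point"],atz(p,r["point"],.1))
```

```text
{'time_s': 3.3, 'joint_pos': [-0.225, -0.054, -0.199, 1.424, -0.0, 2.44], 'tool_pos': [0.484, -0.042, 0.132], 'tcp_rot': [0.0, 0.972, 0.236, 0.001], 'wrist_force': [-0.368, 0.469, 0.384], 'gripper_width': -0.0}
0.6 [259.2, 164.4] [ 0.51505206 -0.02733698  0.1       ]
```

View pics/b.png

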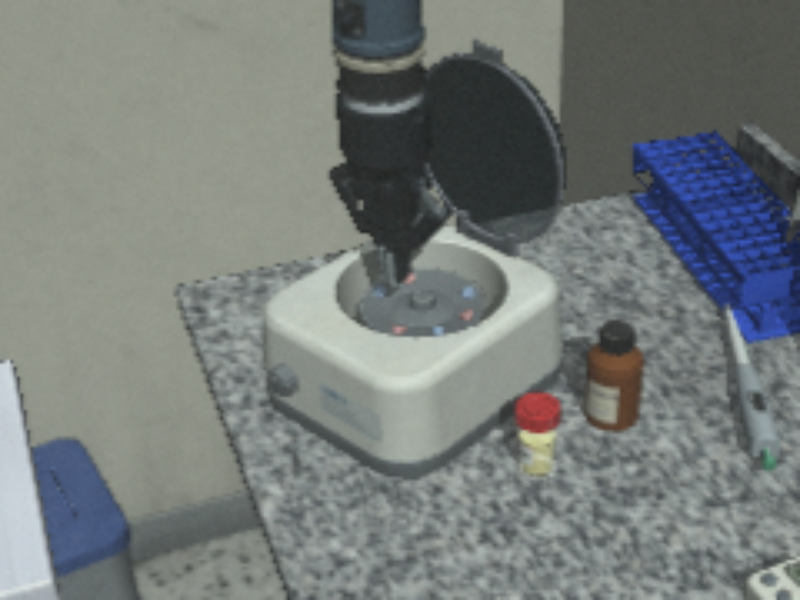

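View pics/w.png

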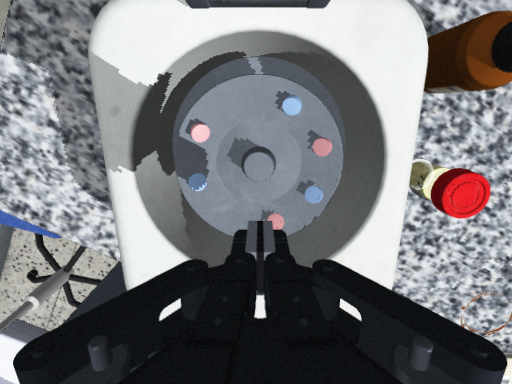

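The scene crop shows the shut fingers over the front of the bowl, with the wrist clear of the lid. The wrist picture shows the rotor's hub at (259,164) and the fingertips at (260,225), in line with the machine's x axis.

{"fn": "arm_command", "kwargs": {
  "targets": [
    [[3, 0, 10], [0, 0, 0], -1],
    [[3, 0, 22], [0, 0, 0], -1],
    [[3, 0, 29], [0, 0, 0], -1],
    [[3, 0, 32], [0, 0, 0], -1],
    [[3, 0, 33], [0, 0, 0], -1],
    [[3, 0, 33.5], [0, 0, 0], -1],
    [[3, 0, 34], [0, 0, 0], -1],
    [[3, 0, 34], [0, 0, 0], -1],
    [[3, 0, 34], [0, 0, 0], -1],
    [[3, 0, 34], [0, 0, 0], -1]
  ]
}}

```text
time_s: 4.45
tool_pos: [0.4866, -0.0408, 0.0976]
tcp_rot: [0.0, 0.972, 0.236, 0.0]
wrist_force: [0.5, 0.6, 0.1]
gripper_width: -0.0002
finger_force: 0.0
```

Run:
```python
from h import *
s=st();p=ctrl.camera_params("wrist");c=-np.array(p["R"]).T@p["t"];R=Ro.from_quat(np.roll(s["tcp_rot"],-1))
print(R.inv().apply(c-s["tool_pos"]))
r=32
for k in range(0,10):
    a0=180+45*k; f=lambda a:np.array([r*np.cos(np.radians(a)),-r*np.sin(np.radians(a))])
    print(k,[np.round(f(a0+4.5*i)-f(a0),1).tolist() for i in range(1,11)])
```

```text
{'time_s': 4.45, 'joint_pos': [-0.221, -0.035, -0.25, 1.355, 0.0, 2.444], 'tool_pos': [0.487, -0.041, 0.098], 'tcp_rot': [0.0, 0.972, 0.236, 0.0], 'wrist_force': [0.496, 0.631, 0.102], 'gripper_width': -0.0}
[ 0.07156501  0.00110226 -0.14361456]
0 [[0.1, 2.5], [0.4, 5.0], [0.9, 7.5], [1.6, 9.9], [2.4, 12.2], [3.5, 14.5], [4.7, 16.7], [6.1, 18.8], [7.7, 20.8], [9.4, 22.6]]
1 [[1.8, 1.7], [3.8, 3.3], [5.9, 4.7], [8.1, 5.9], [10.4, 6.9], [12.7, 7.8], [15.2, 8.5], [17.6, 9.0], [20.1, 9.3], [22.6, 9.4]]
2 [[2.5, -0.1], [5.0, -0.4], [7.5, -0.9], [9.9, -1.6], [12.2, -2.4], [14.5, -3.5], [16.7, -4.7], [18.8, -6.1], [20.8, -7.7], [22.6, -9.4]]
3 [[1.7, -1.8], [3.3, -3.8], [4.7, -5.9], [5.9, -8.1], [6.9, -10.4], [7.8, -12.7], [8.5, -15.2], [9.0, -17.6], [9.3, -20.1], [9.4, -22.6]]
4 [[-0.1, -2.5], [-0.4, -5.0], [-0.9, -7.5], [-1.6, -9.9], [-2.4, -12.2], [-3.5, -14.5], [-4.7, -16.7], [-6.1, -18.8], [-7.7, -20.8], [-9.4, -22.6]]
5 [[-1.8, -1.7], [-3.8, -3.3], [-5.9, -4.7], [-8.1, -5.9], [-10.4, -6.9], [-12.7, -7.8], [-15.2, -8.5], [-17.6, -9.0], [-20.1, -9.3], [-22.6, -9.4]]
6 [[-2.5, 0.1], [-5.0, 0.4], [-7.5, 0.9], [-9.9, 1.6], [-12.2, 2.4], [-14.5, 3.5], [-16.7, 4.7], [-18.8, 6.1], [-20.8, 7.7], [-22.6, 9.4]]
7 [[-1.7, 1.8], [-3.3, 3.8], [-4.7, 5.9], [-5.9, 8.1], [-6.9, 10.4], [-7.8, 12.7], [-8.5, 15.2], [-9.0, 17.6], [-9.3, 20.1], [-9.4, 22.6]]
8 [[0.1, 2.5], [0.4, 5.0], [0.9, 7.5], [1.6, 9.9], [2.4, 12.2], [3.5, 14.5], [4.7, 16.7], [6.1, 18.8], [7.7, 20.8], [9.4, 22.6]]
9 [[1.8, 1.7], [3.8, 3.3], [5.9, 4.7], [8.1, 5.9], [10.4, 6.9], [12.7, 7.8], [15.2, 8.5], [17.6, 9.0], [20.1, 9.3], [22.6, 9.4]]
```

The wrist camera sits 72 mm towards the lid and would hit it on the far side of the circle. I'll lift a little and turn the tool half round so the camera faces the front.

{"fn": "arm_command", "kwargs": {
  "targets": [
    [[0, 0, -15], [0, 0, -8], -1],
    [[0, 0, -30], [0, 0, -16], -1],
    [[0, 0, -30], [0, 0, -24], -1],
    [[0, 0, -30], [0, 0, -32], -1],
    [[0, 0, -30], [0, 0, -40], -1],
    [[0, 0, -30], [0, 0, -48], -1],
    [[0, 0, -30], [0, 0, -56], -1],
    [[0, 0, -30], [0, 0, -64], -1],
    [[0, 0, -30], [0, 0, -72], -1],
    [[0, 0, -30], [0, 0, -80], -1]
  ]
}}

```text
time_s: 5.45
tool_pos: [0.4865, -0.0408, 0.1274]
tcp_rot: [0.0, 0.59, 0.807, 0.0]
wrist_force: [-0.7, 0.5, 0.1]
gripper_width: 0.0001
finger_force: 0.0
```

{"fn": "arm_command", "kwargs": {
  "targets": [
    [[0, 0, 0], [0, 0, -8], -1],
    [[0, 0, 0], [0, 0, -16], -1],
    [[0, 0, 0], [0, 0, -24], -1],
    [[0, 0, 0], [0, 0, -32], -1],
    [[0, 0, 0], [0, 0, -40], -1],
    [[0, 0, 0], [0, 0, -48], -1],
    [[0, 0, 0], [0, 0, -56], -1],
    [[0, 0, 0], [0, 0, -64], -1],
    [[0, 0, 0], [0, 0, -72], -1],
    [[0, 0, 0], [0, 0, -80], -1]
  ]
}}

```text
time_s: 6.45
tool_pos: [0.4865, -0.0408, 0.1275]
tcp_rot: [0.0, -0.067, 0.998, -0.0]
wrist_force: [-0.7, -0.1, -0.3]
gripper_width: -0.0001
finger_force: 0.0
```

{"fn": "arm_command", "kwargs": {
  "targets": [
    [[0, 0, 0], [0, 0, -8], -1],
    [[0, 0, 0], [0, 0, -16], -1],
    [[0, 0, 10], [0, 0, -20], -1],
    [[0, 0, 20], [0, 0, -20], -1],
    [[0, 0, 26], [0, 0, -20], -1],
    [[0, 0, 29], [0, 0, -20], -1],
    [[0, 0, 30], [0, 0, -20], -1],
    [[0, 0, 30], [0, 0, -20], -1],
    [[0, 0, 30], [0, 0, -20], -1],
    [[0, 0, 30], [0, 0, -20], -1]
  ]
}}

```text
time_s: 7.45
tool_pos: [0.4868, -0.0409, 0.0978]
tcp_rot: [0.0, -0.236, 0.972, -0.0]
wrist_force: [-0.5, -0.1, 0.3]
gripper_width: -0.0001
finger_force: 0.0
```

{"fn": "arm_command", "kwargs": {
  "targets": [
    [[0, 0, 0.3], [0, 0, 0], -1],
    [[0, 0, 0.6], [0, 0, 0], -1],
    [[0, 0, 0.9], [0, 0, 0], -1],
    [[0, 0, 1.2], [0, 0, 0], -1],
    [[0, 0, 1.5], [0, 0, 0], -1],
    [[0, 0, 1.8], [0, 0, 0], -1],
    [[0, 0, 2], [0, 0, 0], -1],
    [[0, 0, 2], [0, 0, 0], -1],
    [[0, 0, 2], [0, 0, 0], -1],
    [[0, 0, 2], [0, 0, 0], -1]
  ]
}}

```text
time_s: 8.45
tool_pos: [0.4868, -0.041, 0.0963]
tcp_rot: [0.0, -0.236, 0.972, -0.0]
wrist_force: [-1.2, 0.9, 5.1]
gripper_width: 0.0002
finger_force: 2.9
```

{"fn": "arm_command", "kwargs": {
  "targets": [
    [[-0.1, -2.5, 0.3], [0, 0, 0], -1],
    [[-0.4, -5.0, 0.3], [0, 0, 0], -1],
    [[-0.9, -7.5, 0.3], [0, 0, 0], -1],
    [[-1.6, -9.9, 0.3], [0, 0, 0], -1],
    [[-2.4, -12.2, 0.3], [0, 0, 0], -1],
    [[-3.5, -14.5, 0.3], [0, 0, 0], -1],
    [[-4.7, -16.7, 0.3], [0, 0, 0], -1],
    [[-6.1, -18.8, 0.3], [0, 0, 0], -1],
    [[-7.7, -20.8, 0.3], [0, 0, 0], -1],
    [[-9.4, -22.6, 0.3], [0, 0, 0], -1]
  ]
}}

```text
time_s: 9.45
tool_pos: [0.5053, -0.0566, 0.0962]
tcp_rot: [0.0, -0.236, 0.972, -0.0]
wrist_force: [-2.4, 0.2, 6.7]
gripper_width: -0.0001
finger_force: 3.2
```

Run:
```python
from h import *
st();im,d,p=cam("wrist");cv2.imwrite("pics/w2.png",im)
for r in ctrl.tip_of("wrist","rotor_axis"): print(r["conf"],r["point"],atz(p,r["point"],.1))
print(proj(p,np.array([.515,-.026,.1])))
```

```text
{'time_s': 9.45, 'joint_pos': [-0.243, 0.018, -0.201, 1.352, 0.0, -0.72], 'tool_pos': [0.505, -0.057, 0.096], 'tcp_rot': [0.0, -0.236, 0.972, -0.0], 'wrist_force': [-2.423, 0.183, 6.748], 'gripper_width': -0.0}
0.94 [302.0, 268.3] [ 0.51250239 -0.02655699  0.1       ]
[300.70409175 271.96518889]
```

View pics/w2.png

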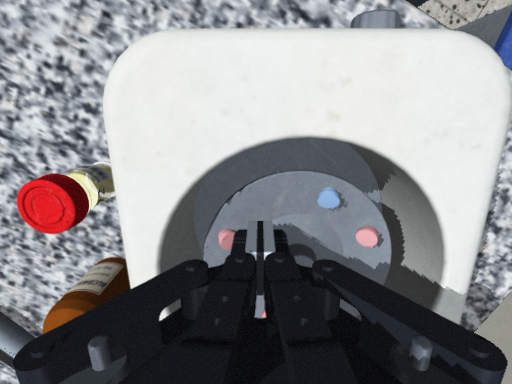

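The wrist picture shows the fingertips at (258,225) with a red cap close beside them at (228,238). The drag force of 2.4 N opposes the motion, so the rotor is following.

{"fn": "arm_command", "kwargs": {
  "targets": [
    [[-1.8, -1.7, 0.1], [0, 0, 0], -1],
    [[-3.8, -3.3, 0.1], [0, 0, 0], -1],
    [[-5.9, -4.7, 0.1], [0, 0, 0], -1],
    [[-8.1, -5.9, 0.1], [0, 0, 0], -1],
    [[-10.4, -6.9, 0.1], [0, 0, 0], -1],
    [[-12.7, -7.8, 0.1], [0, 0, 0], -1],
    [[-15.2, -8.5, 0.1], [0, 0, 0], -1],
    [[-17.6, -9.0, 0.1], [0, 0, 0], -1],
    [[-20.1, -9.3, 0.1], [0, 0, 0], -1],
    [[-22.6, -9.4, 0.1], [0, 0, 0], -1]
  ]
}}

```text
time_s: 10.55
tool_pos: [0.5296, -0.055, 0.0957]
tcp_rot: [-0.0, -0.236, 0.972, -0.001]
wrist_force: [-2.3, -1.0, 4.7]
gripper_width: -0.0002
finger_force: 2.4
```

{"fn": "arm_command", "kwargs": {
  "targets": [
    [[-2.5, 0.1, 0], [0, 0, 0], -1],
    [[-5.0, 0.4, 0], [0, 0, 0], -1],
    [[-7.5, 0.9, 0], [0, 0, 0], -1],
    [[-9.9, 1.6, 0], [0, 0, 0], -1],
    [[-12.2, 2.4, 0], [0, 0, 0], -1],
    [[-14.5, 3.5, 0], [0, 0, 0], -1],
    [[-16.7, 4.7, 0], [0, 0, 0], -1],
    [[-18.8, 6.1, 0], [0, 0, 0], -1],
    [[-20.8, 7.7, 0], [0, 0, 0], -1],
    [[-22.6, 9.4, 0], [0, 0, 0], -1]
  ]
}}

```text
time_s: 11.55
tool_pos: [0.5466, -0.0363, 0.0957]
tcp_rot: [0.001, -0.236, 0.972, -0.001]
wrist_force: [1.1, -2.7, 5.1]
gripper_width: -0.0004
finger_force: 2.6
```

{"fn": "arm_command", "kwargs": {
  "targets": [
    [[-1.7, 1.8, 0.4], [0, 0, 0], -1],
    [[-3.3, 3.8, 0.4], [0, 0, 0], -1],
    [[-4.7, 5.9, 0.4], [0, 0, 0], -1],
    [[-5.9, 8.1, 0.4], [0, 0, 0], -1],
    [[-6.9, 10.4, 0.4], [0, 0, 0], -1],
    [[-7.8, 12.7, 0.4], [0, 0, 0], -1],
    [[-8.5, 15.2, 0.4], [0, 0, 0], -1],
    [[-9.0, 17.6, 0.4], [0, 0, 0], -1],
    [[-9.3, 20.1, 0.4], [0, 0, 0], -1],
    [[-9.4, 22.6, 0.4], [0, 0, 0], -1]
  ]
}}

```text
time_s: 12.55
tool_pos: [0.5449, -0.0115, 0.0956]
tcp_rot: [0.002, -0.236, 0.972, -0.001]
wrist_force: [0.8, -1.6, 5.9]
gripper_width: 0.0004
finger_force: 2.8
```

{"fn": "arm_command", "kwargs": {
  "targets": [
    [[0.1, 2.5, 0], [0, 0, 0], -1],
    [[0.4, 5.0, 0], [0, 0, 0], -1],
    [[0.9, 7.5, 0], [0, 0, 0], -1],
    [[1.6, 9.9, 0], [0, 0, 0], -1],
    [[2.4, 12.2, 0], [0, 0, 0], -1],
    [[3.5, 14.5, 0], [0, 0, 0], -1],
    [[4.7, 16.7, 0], [0, 0, 0], -1],
    [[6.1, 18.8, 0], [0, 0, 0], -1],
    [[7.7, 20.8, 0], [0, 0, 0], -1],
    [[9.4, 22.6, 0], [0, 0, 0], -1]
  ]
}}

```text
time_s: 13.55
tool_pos: [0.5266, 0.0054, 0.0957]
tcp_rot: [0.003, -0.236, 0.972, 0.0]
wrist_force: [3.3, 1.0, 5.6]
gripper_width: -0.0
finger_force: 2.9
```

{"fn": "arm_command", "kwargs": {
  "targets": [
    [[1.8, 1.7, 0.3], [0, 0, 0], -1],
    [[3.8, 3.3, 0.5], [0, 0, 0], -1],
    [[5.9, 4.7, 0.5], [0, 0, 0], -1],
    [[8.1, 5.9, 0.5], [0, 0, 0], -1],
    [[10.4, 6.9, 0.5], [0, 0, 0], -1],
    [[12.7, 7.8, 0.5], [0, 0, 0], -1],
    [[15.2, 8.5, 0.5], [0, 0, 0], -1],
    [[17.6, 9.0, 0.5], [0, 0, 0], -1],
    [[20.1, 9.3, 0.5], [0, 0, 0], -1],
    [[22.6, 9.4, 0.5], [0, 0, 0], -1]
  ]
}}

```text
time_s: 14.55
tool_pos: [0.5021, 0.0039, 0.0957]
tcp_rot: [0.003, -0.237, 0.972, 0.001]
wrist_force: [1.6, 2.8, 8.2]
gripper_width: -0.0
finger_force: 3.9
```

{"fn": "arm_command", "kwargs": {
  "targets": [
    [[2.5, -0.1, 0], [0, 0, 0], -1],
    [[5.0, -0.4, 0], [0, 0, 0], -1],
    [[7.5, -0.9, 0], [0, 0, 0], -1],
    [[9.9, -1.6, 0], [0, 0, 0], -1],
    [[12.2, -2.4, 0], [0, 0, 0], -1],
    [[14.5, -3.5, 0], [0, 0, 0], -1],
    [[16.7, -4.7, 0], [0, 0, 0], -1],
    [[18.8, -6.1, 0], [0, 0, 0], -1],
    [[20.8, -7.7, 0], [0, 0, 0], -1],
    [[22.6, -9.4, 0], [0, 0, 0], -1]
  ]
}}

```text
time_s: 15.55
tool_pos: [0.4846, -0.0135, 0.0958]
tcp_rot: [0.001, -0.237, 0.972, 0.003]
wrist_force: [-3.5, 5.0, 12.4]
gripper_width: 0.0003
finger_force: 6.6
```

{"fn": "arm_command", "kwargs": {
  "targets": [
    [[1.7, -1.8, 0], [0, 0, 0], -1],
    [[3.3, -3.8, 0], [0, 0, 0], -1],
    [[4.7, -5.9, 0], [0, 0, 0], -1],
    [[5.9, -8.1, 0], [0, 0, 0], -1],
    [[6.9, -10.4, 0], [0, 0, 0], -1],
    [[7.8, -12.7, 0], [0, 0, 0], -1],
    [[8.5, -15.2, 0], [0, 0, 0], -1],
    [[9.0, -17.6, 0], [0, 0, 0], -1],
    [[9.3, -20.1, 0], [0, 0, 0], -1],
    [[9.4, -22.6, 0], [0, 0, 0], -1]
  ]
}}

```text
time_s: 16.55
tool_pos: [0.4865, -0.0394, 0.0962]
tcp_rot: [0.001, -0.237, 0.972, 0.001]
wrist_force: [-5.2, 2.4, 14.2]
gripper_width: -0.0002
finger_force: 7.0
```

Run:
```python
from h import *
st();im,d,p=cam("wrist");cv2.imwrite("pics/w3.png",im)
for r in ctrl.tip_of("wrist","rotor_axis"): print(r["conf"],r["point"],atz(p,r["point"],.1))
```

```text
{'time_s': 16.55, 'joint_pos': [-0.22, -0.035, -0.253, 1.352, 0.003, -0.698], 'tool_pos': [0.486, -0.039, 0.096], 'tcp_rot': [0.001, -0.237, 0.972, 0.001], 'wrist_force': [-5.173, 2.427, 14.17], 'gripper_width': -0.0}
```

View pics/w3.png

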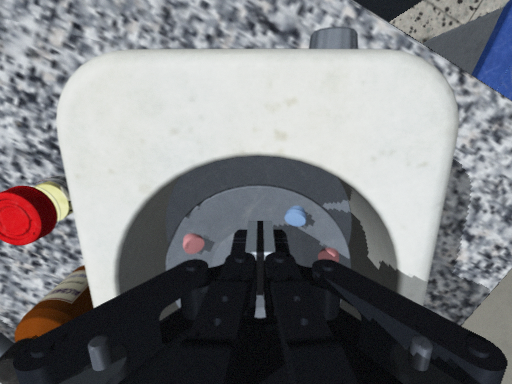

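Run:
```python
from h import *
p=ctrl.camera_params("wrist")
for n,c in(("R61",(328,255)),("B106",(295,216)),("R196",(193,243))):
    X=atz(p,c,.092)[:2]-[.515,-.026]; print(n,np.hypot(*X),np.degrees(np.arctan2(X[1],X[0]))-27.3)
```

```text
R61 0.043896480658269 110.95823631664281
B106 0.045906107011041114 -205.6574503193674
R196 0.047191754892144944 -120.32720589380854
```

{"fn": "arm_command", "kwargs": {
  "targets": [
    [[5, 0, -10], [0, 0, 0], -1],
    [[10, 0, -30], [0, 0, 0], -1],
    [[20, 0, -60], [0, 0, 0], -1],
    [[30, 0, -90], [0, 0, 0], -1],
    [[40, 0, -120], [0, 0, 0], -1],
    [[40, 0, -150], [0, 0, 0], -1],
    [[40, 0, -180], [0, 0, 0], -1],
    [[40, 0, -210], [0, 0, 0], -1],
    [[40, 0, -230], [0, 0, 0], -1],
    [[40, 0, -240], [0, 0, 0], -1]
  ]
}}

```text
time_s: 17.65
tool_pos: [0.451, -0.0588, 0.3353]
tcp_rot: [0.001, -0.236, 0.972, 0.0]
wrist_force: [-0.1, -0.2, -0.1]
gripper_width: 0.0004
finger_force: 0.0
```

Run:
```python
from h import *
st();im,d,p=cam("scene");cv2.imwrite("pics/s3.png",cv2.resize(im[120:180,190:270],(800,600),interpolation=cv2.INTER_CUBIC))
for n in("scene","top"):
    im,d,p=cam(n)
    # unwarp rotor: 150px, up = machine +x, left = +y
    X=np.array([[proj(p,np.array([.514,-.026,.094])+np.array([x*.889-y*.459,x*.459+y*.889,0])) for y in np.linspace(.06,-.06,280)] for x in np.linspace(.06,-.06,280)],np.float32)
    w=cv2.remap(im,X[...,0],X[...,1],cv2.INTER_CUBIC); cv2.imwrite(f"un_{n}.png",w)
cv2.imwrite("pics/un.png",np.hstack([cv2.imread("un_scene.png"),cv2.imread("un_top.png")]))
```

```text
{'time_s': 17.65, 'joint_pos': [-0.278, -0.08, 0.183, 1.834, 0.001, -0.755], 'tool_pos': [0.451, -0.059, 0.335], 'tcp_rot': [0.001, -0.236, 0.972, 0.0], 'wrist_force': [-0.113, -0.172, -0.079], 'gripper_width': 0.0}
```

View pics/un.png

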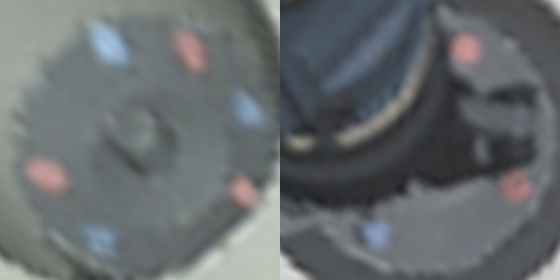

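The unwarped rotor shows the caps at about R114, B159, R241, B286, R330 and B18 degrees. At the start they were at R61, B106, R196, B241, R285 and B331. All have advanced about 47° past the full turn, so the rotor has gone round about 407°. Now I'll take the fingers over and behind the lid.

{"fn": "arm_command", "kwargs": {
  "targets": [
    [[0, 0, -15], [0, 0, 0], -1],
    [[-35, 0, -20], [0, 0, 0], -1],
    [[-75, 0, -20], [0, 0, 0], -1],
    [[-115, 0, -20], [0, 0, 0], -1],
    [[-155, 0, -20], [0, 0, 0], -1],
    [[-195, 0, -20], [0, 0, 0], -1],
    [[-230, 0, -20], [0, 0, 0], -1],
    [[-242, 0, -20], [0, 0, 0], -1],
    [[-242, 0, -20], [0, 0, 0], -1],
    [[-242, 0, -20], [0, 0, 0], -1]
  ]
}}

```text
time_s: 18.8
tool_pos: [0.6655, 0.0518, 0.352]
tcp_rot: [-0.002, -0.236, 0.972, 0.0]
wrist_force: [0.3, 0.0, 0.4]
gripper_width: 0.0001
finger_force: 0.0
```

Run:
```python
from h import *
st();im,d,p=cam("scene");cv2.imwrite("pics/s4.png",cv2.resize(im[20:200,130:370],(800,600)))
```

```text
{'time_s': 18.8, 'joint_pos': [-0.023, 0.605, 1.051, 2.02, -0.0, -0.499], 'tool_pos': [0.666, 0.052, 0.352], 'tcp_rot': [-0.002, -0.236, 0.972, 0.0], 'wrist_force': [0.318, 0.04, 0.421], 'gripper_width': 0.0}
```

View pics/s4.png

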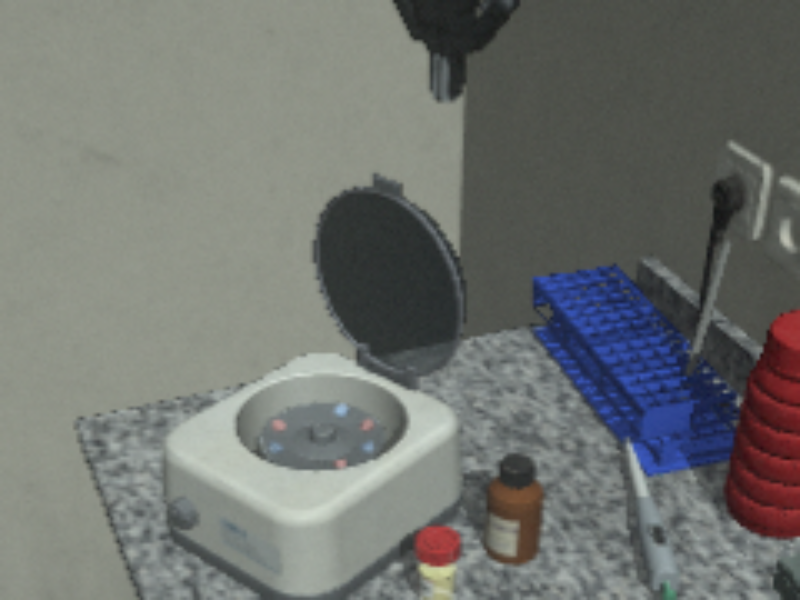

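The scene crop shows the fingertips at (447,90), behind and above the lid, which is still open. Next I'll work out the descent and the arc.

Run:
```python
import numpy as np
def P(t):
    t=np.radians(t);r=165;p=20+11*np.sin(t)
    return np.array([92-r*np.cos(t)+p*np.sin(t),116+r*np.sin(t)+p*np.cos(t)])
print("P95",P(95))
prev=np.array([170,281.])
for k in range(5):
    ts=[96-20*k-2*(i+1) for i in range(10)]
    rows=[np.round([-(P(t)-prev)[0],-(P(t)-prev)[1]]).astype(int).tolist() for t in ts]
    print(ts[-1],rows); prev=prev-np.array(rows[-1])
```

```text
P95 [137.22103416 277.67394535]
76 [[36, 3], [41, 1], [47, 0], [53, -1], [59, -2], [64, -2], [70, -3], [76, -3], [82, -3], [88, -3]]
56 [[6, 1], [12, 2], [18, 3], [24, 4], [30, 5], [35, 7], [41, 8], [47, 10], [53, 13], [58, 15]]
36 [[6, 3], [11, 5], [16, 8], [21, 12], [27, 15], [31, 18], [36, 22], [41, 26], [46, 30], [50, 35]]
16 [[4, 4], [8, 9], [12, 13], [16, 18], [19, 23], [23, 29], [26, 34], [29, 39], [32, 45], [34, 50]]
-4 [[3, 6], [5, 12], [7, 18], [8, 24], [10, 30], [11, 36], [12, 42], [13, 48], [14, 54], [14, 60]]
```

{"fn": "arm_command", "kwargs": {
  "targets": [
    [[0, 0, 15], [0, 0, 0], -1],
    [[0, 0, 30], [0, 0, 0], -1],
    [[0, 0, 45], [0, 0, 0], -1],
    [[0, 0, 58], [0, 0, 0], -1],
    [[0, 0, 66], [0, 0, 0], -1],
    [[0, 0, 71], [0, 0, 0], -1],
    [[0, 0, 71], [0, 0, 0], -1],
    [[0, 0, 71], [0, 0, 0], -1],
    [[0, 0, 71], [0, 0, 0], -1],
    [[0, 0, 71], [0, 0, 0], -1]
  ]
}}

```text
time_s: 19.85
tool_pos: [0.6663, 0.0519, 0.2837]
tcp_rot: [0.001, -0.236, 0.972, -0.0]
wrist_force: [-0.1, 0.4, 0.7]
gripper_width: -0.0003
finger_force: 0.0
```

{"fn": "arm_command", "kwargs": {
  "targets": [
    [[8, 0, 2], [0, 0, 0], -1],
    [[16, 0, 3], [0, 0, 0], -1],
    [[23, 0, 4], [0, 0, 0], -1],
    [[30, 0, 4], [0, 0, 0], -1],
    [[36, 0, 4], [0, 0, 0], -1],
    [[41, 0, 3], [0, 0, 0], -1],
    [[47, 0, 2], [0, 0, 0], -1],
    [[53, 0, 1], [0, 0, 0], -1],
    [[59, 0, 0], [0, 0, 0], -1],
    [[64, 0, 0], [0, 0, 0], -1]
  ]
}}

```text
time_s: 20.85
tool_pos: [0.6089, 0.0224, 0.2835]
tcp_rot: [0.0, -0.236, 0.972, -0.0]
wrist_force: [1.2, 0.7, 1.1]
gripper_width: 0.0002
finger_force: 0.6
```

{"fn": "arm_command", "kwargs": {
  "targets": [
    [[6, 0, 0], [0, 0, 0], -1],
    [[12, 0, 0], [0, 0, 0], -1],
    [[18, 0, 0], [0, 0, 0], -1],
    [[24, 0, 0], [0, 0, 0], -1],
    [[30, 0, 1], [0, 0, 0], -1],
    [[36, 0, 2], [0, 0, 0], -1],
    [[42, 0, 3], [0, 0, 0], -1],
    [[48, 0, 4], [0, 0, 0], -1],
    [[54, 0, 5], [0, 0, 0], -1],
    [[59, 0, 7], [0, 0, 0], -1]
  ]
}}

```text
time_s: 21.85
tool_pos: [0.5561, -0.0048, 0.2761]
tcp_rot: [-0.0, -0.236, 0.972, -0.0]
wrist_force: [0.3, 0.5, 2.1]
gripper_width: 0.0
finger_force: 0.5
```

Run:
```python
from h import *
st();im,d,p=cam("scene");cv2.imwrite("pics/s5.png",cv2.resize(im[20:200,130:370],(640,480)))
```

```text
{'time_s': 21.85, 'joint_pos': [-0.129, 0.148, 0.296, 1.719, -0.0, -0.606], 'tool_pos': [0.556, -0.005, 0.276], 'tcp_rot': [-0.0, -0.236, 0.972, -0.0], 'wrist_force': [0.297, 0.482, 2.101], 'gripper_width': 0.0}
```

View pics/s5.png

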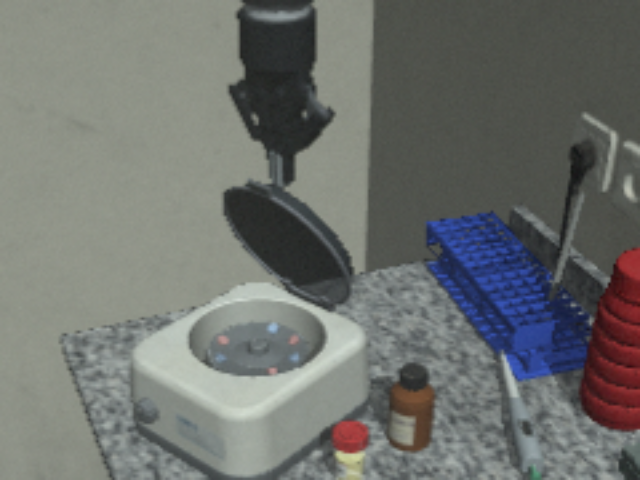

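The crop shows the fingertips at (280,175) resting on the lid's rim, with the lid tipped over to about 60° and the machine unmoved. I'll carry on along the arc.

{"fn": "arm_command", "kwargs": {
  "targets": [
    [[6, 0, 2], [0, 0, 0], -1],
    [[12, 0, 4], [0, 0, 0], -1],
    [[18, 0, 6], [0, 0, 0], -1],
    [[23, 0, 9], [0, 0, 0], -1],
    [[29, 0, 11], [0, 0, 0], -1],
    [[34, 0, 14], [0, 0, 0], -1],
    [[39, 0, 17], [0, 0, 0], -1],
    [[44, 0, 20], [0, 0, 0], -1],
    [[50, 0, 24], [0, 0, 0], -1],
    [[54, 0, 27], [0, 0, 0], -1]
  ]
}}

```text
time_s: 22.9
tool_pos: [0.5081, -0.0296, 0.2485]
tcp_rot: [-0.0, -0.236, 0.972, 0.0]
wrist_force: [0.3, 0.5, -0.6]
gripper_width: -0.0002
finger_force: 0.1
```

{"fn": "arm_command", "kwargs": {
  "targets": [
    [[5, 0, 4], [0, 0, 0], -1],
    [[10, 0, 8], [0, 0, 0], -1],
    [[14, 0, 12], [0, 0, 0], -1],
    [[18, 0, 17], [0, 0, 0], -1],
    [[22, 0, 21], [0, 0, 0], -1],
    [[26, 0, 26], [0, 0, 0], -1],
    [[30, 0, 30], [0, 0, 0], -1],
    [[33, 0, 35], [0, 0, 0], -1],
    [[37, 0, 41], [0, 0, 0], -1],
    [[40, 0, 46], [0, 0, 0], -1]
  ]
}}

```text
time_s: 23.9
tool_pos: [0.4727, -0.0478, 0.2024]
tcp_rot: [-0.0, -0.236, 0.972, 0.0]
wrist_force: [0.7, -0.3, 0.1]
gripper_width: 0.0
finger_force: 0.0
```

{"fn": "arm_command", "kwargs": {
  "targets": [
    [[3, 0, 5], [0, 0, 0], -1],
    [[6, 0, 10], [0, 0, 0], -1],
    [[9, 0, 16], [0, 0, 0], -1],
    [[11, 0, 21], [0, 0, 0], -1],
    [[13, 0, 26], [0, 0, 0], -1],
    [[15, 0, 31], [0, 0, 0], -1],
    [[17, 0, 36], [0, 0, 0], -1],
    [[18, 0, 41], [0, 0, 0], -1],
    [[19, 0, 45], [0, 0, 0], -1],
    [[20, 0, 48], [0, 0, 0], -1]
  ]
}}

```text
time_s: 24.9
tool_pos: [0.4552, -0.0568, 0.1546]
tcp_rot: [-0.0, -0.236, 0.972, 0.0]
wrist_force: [-0.2, 0.4, -0.2]
gripper_width: -0.0002
finger_force: 0.0
```

{"fn": "arm_command", "kwargs": {
  "targets": [
    [[1, 0, 4], [0, 0, 0], -1],
    [[1, 0, 8], [0, 0, 0], -1],
    [[1, 0, 11], [0, 0, 0], -1],
    [[1, 0, 13], [0, 0, 0], -1],
    [[1, 0, 15], [0, 0, 0], -1],
    [[1, 0, 16], [0, 0, 0], -1],
    [[1, 0, 17], [0, 0, 0], -1],
    [[1, 0, 18], [0, 0, 0], -1],
    [[1, 0, 18], [0, 0, 0], -1],
    [[1, 0, 18], [0, 0, 0], -1]
  ]
}}

```text
time_s: 25.9
tool_pos: [0.4547, -0.0573, 0.1416]
tcp_rot: [0.001, -0.236, 0.972, -0.001]
wrist_force: [-7.7, 0.6, 17.5]
gripper_width: -0.0002
finger_force: 9.4
```

Run:
```python
from h import *
st();im,d,p=cam("scene");cv2.imwrite("pics/s6.png",cv2.resize(im[60:200,150:337],(640,480)))
```

```text
{'time_s': 25.9, 'joint_pos': [-0.272, -0.131, -0.252, 1.447, -0.0, -0.749], 'tool_pos': [0.455, -0.057, 0.142], 'tcp_rot': [0.001, -0.236, 0.972, -0.001], 'wrist_force': [-7.668, 0.596, 17.469], 'gripper_width': -0.0}
```

View pics/s6.png

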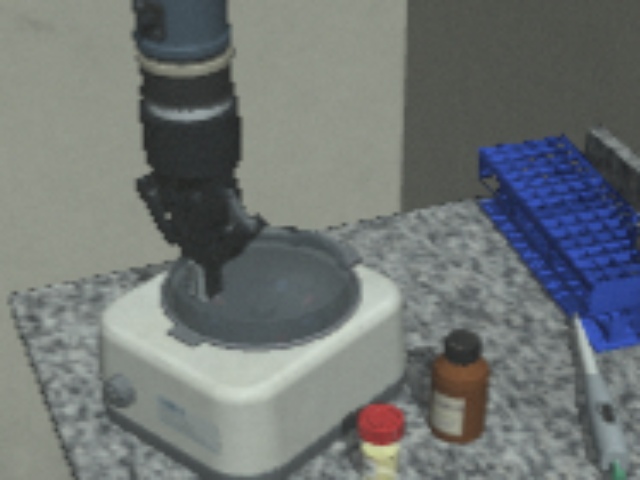

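The crop shows the lid shut on the housing, with the fingertips at (215,290) pressing on its dome. I'll lift clear and check.

{"fn": "arm_command", "kwargs": {
  "targets": [
    [[0, 0, -8], [0, 0, 0], -1],
    [[0, 0, -25], [0, 0, 0], -1],
    [[0, 0, -50], [0, 0, 0], -1],
    [[0, 0, -80], [0, 0, 0], -1],
    [[10, 0, -110], [0, 0, 0], -1],
    [[30, 0, -140], [0, 0, 0], -1],
    [[55, 0, -160], [0, 0, 0], -1],
    [[75, 0, -170], [0, 0, 0], -1],
    [[85, 0, -170], [0, 0, 0], -1],
    [[85, 0, -170], [0, 0, 0], -1]
  ]
}}

```text
time_s: 26.95
tool_pos: [0.3786, -0.0967, 0.307]
tcp_rot: [0.0, -0.235, 0.972, -0.0]
wrist_force: [0.5, 0.2, -0.1]
gripper_width: -0.0003
finger_force: 0.0
```

Run:
```python
from h import *
st();im,d,p=cam("scene")
for mx in(.06,.03,0,-.03,-.06,-.08):
    for z in [.13]:
        # column of points along axis line: find surface height by depth at projected pixel
        X=np.array([.5145+mx*.889,-.026+mx*.459,.14]);u=proj(p,X).round().astype(int);print(mx,np.round(pt(p,u,d[u[1],u[0]]),3))
for n in("centrifuge","lid_hinge","lid_front_edge"):
    for r in ctrl.tip_of("scene",n)[:1]:
        u=np.array(r["point"]).astype(int);print(n,r["conf"],atz(p,r["point"],.0 if n=="centrifuge" else .116),pt(p,u,d[u[1],u[0]]))
for t in("sample_cup_1","stain_bottle"):
    print(t,[np.round(atz(p,r["point"],0),3) for r in ctrl.tip_of("scene",t)[:1]])
```

```text
{'time_s': 26.95, 'joint_pos': [-0.422, -0.263, -0.033, 1.8, 0.0, -0.897], 'tool_pos': [0.379, -0.097, 0.307], 'tcp_rot': [0.0, -0.235, 0.972, -0.0], 'wrist_force': [0.457, 0.198, -0.111], 'gripper_width': -0.0}
0.06 [ 0.566 -0.004  0.143]
0.03 [ 0.535 -0.028  0.15 ]
0 [ 0.51  -0.043  0.151]
-0.03 [ 0.483 -0.051  0.148]
-0.06 [ 0.459 -0.058  0.144]
-0.08 [ 0.445 -0.053  0.135]
centrifuge 0.68 [ 0.69192132 -0.41297375  0.        ] [ 0.67941378 -0.42577041  0.02137611]
lid_hinge 0.97 [0.61140281 0.02803216 0.116     ] [ 0.68175763  0.2128177  -0.00176078]
lid_front_edge 0.79 [ 0.43282798 -0.06680856  0.116     ] [ 0.43128055 -0.06447842  0.11769424]
sample_cup_1 [array([ 0.564, -0.182,  0.   ])]
stain_bottle [array([ 0.659, -0.132,  0.   ])]
```

```bash
python3 -c "
from plant import ctrl
print(ctrl.job_done())"
```

```text
the job is handed in; nothing more can be done
None
```

The rotor was carried about 407° (one full turn plus 47°, judged from the tube caps), then the lid was pushed shut; depth readings show it flat, the arm is clear, and I handed the job in at about 27 s.

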